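# Shim the rocking corner of the brooch gluing jig

## Task

The brooch-gluing jig plate rocks because the rubber foot under one of its corners has gone soft. Press down on the corners one after another with the fingertips until you find the one that gives, push that corner's slotted shim straight in under the plate until its upturned lip lies flat against the plate's edge, then press that corner once more, firmly, to make sure that the shim takes the load, and draw back. Only push and press: lift nothing, keep the plate in its place, and leave the other three shims and the things around where they are.

Things in the scene. Friction and masses are not known exactly. Their poses are not given: they have to be found in the camera images.
- plate: aluminium jig plate, 170 (x) x 220 (y) x 10 mm, 2 kg, loose on four rubber feet 8 mm tall on a 12 mm thick dark wooden board (280 x 420) fixed to the table; slides on them at 12 N or more. Origin: centre of its underside, 20 mm above the table; x roughly away from the robot, y left, z up. In its middle an 82 (x) x 150 (y) mm block of nests stands 9 mm above its top
- corner_nl (a point): near left (-x, +y) corner point: dark countersunk screw in the plate's top, 25 mm in from both edges, over the centre of its foot (20 mm across); 30 mm above the table when level. Feet look alike; one, at any corner, is soft: its corner starts to sink at about 2 N, is fully down (4 mm) at about 5 N and springs back; use about 10 N to check it. A hard corner sinks under 1 mm
- corner_nr (a point): near right (-x, -y) corner point: dark countersunk screw in the plate's top, 25 mm in from both edges, over the centre of its foot (20 mm across); 30 mm above the table when level. Feet look alike; one, at any corner, is soft: its corner starts to sink at about 2 N, is fully down (4 mm) at about 5 N and springs back; use about 10 N to check it. A hard corner sinks under 1 mm
- corner_fl (a point): far left (+x, +y) corner point: dark countersunk screw in the plate's top, 25 mm in from both edges, over the centre of its foot (20 mm across); 30 mm above the table when level. Feet look alike; one, at any corner, is soft: its corner starts to sink at about 2 N, is fully down (4 mm) at about 5 N and springs back; use about 10 N to check it. A hard corner sinks under 1 mm
- corner_fr (a point): far right (+x, -y) corner point: dark countersunk screw in the plate's top, 25 mm in from both edges, over the centre of its foot (20 mm across); 30 mm above the table when level. Feet look alike; one, at any corner, is soft: its corner starts to sink at about 2 N, is fully down (4 mm) at about 5 N and springs back; use about 10 N to check it. A hard corner sinks under 1 mm
- shim_nl: steel slotted shim of the near left (-x, +y) foot, loose on the board outside the plate: fork 46 wide, 7 thick, slot 26 mm, lip at its outer end 4 thick, 17 tall. Origin: underside, middle of the lip's inner face; y along the legs to the plate; legs end at y = 40, lip's outer face y = -4 mm. Home: origin at the plate's edge, 60 mm from its middle in x. Slides in easily, 1 mm play under the plate
- shim_nr: steel slotted shim of the near right (-x, -y) foot, loose on the board outside the plate: fork 46 wide, 7 thick, slot 26 mm, lip at its outer end 4 thick, 17 tall. Origin: underside, middle of the lip's inner face; y along the legs to the plate; legs end at y = 40, lip's outer face y = -4 mm. Home: origin at the plate's edge, 60 mm from its middle in x. Slides in easily, 1 mm play under the plate
- shim_fl: steel slotted shim of the far left (+x, +y) foot, loose on the board outside the plate: fork 46 wide, 7 thick, slot 26 mm, lip at its outer end 4 thick, 17 tall. Origin: underside, middle of the lip's inner face; y along the legs to the plate; legs end at y = 40, lip's outer face y = -4 mm. Home: origin at the plate's edge, 60 mm from its middle in x. Slides in easily, 1 mm play under the plate
- shim_fr: steel slotted shim of the far right (+x, -y) foot, loose on the board outside the plate: fork 46 wide, 7 thick, slot 26 mm, lip at its outer end 4 thick, 17 tall. Origin: underside, middle of the lip's inner face; y along the legs to the plate; legs end at y = 40, lip's outer face y = -4 mm. Home: origin at the plate's edge, 60 mm from its middle in x. Slides in easily, 1 mm play under the plate
- reel: bystander: small black reel, 38 mm across, 38 tall, standing on the board beyond the plate; origin at its underside
- pin_cup: bystander: small brass cup, 34 mm across, 26 tall, on the board between the two left shims; origin at its underside
- glue_jar: bystander: small capped jar, 32 mm across, 42 tall, on the board between the two right shims; origin at its underside
- rosette: bystander: dark wooden disc, 30 mm across, 16 tall, lying in the middle near nest of the plate; origin at its underside
- glue_gun: bystander: black glue gun lying on the table at the right, about 190 x 130 x 36 mm; origin under its barrel
- phone: bystander: black phone lying on the table at the right, 150 x 72 x 9 mm; origin under its centre
- footed_bowl: bystander: red and gilt footed bowl, 245 mm across, 125 tall, on the table at the left; origin under its centre
Mind the look-alikes: they are no part of the job. What is shaped like the shim_fl but orange is not meant. Leave any green look-alike of the shim_fr alone.

How it is judged:
By the outcome, as a careful person would: the job done as asked, in the order asked, and still so for the second after the job is handed in, with the robot touching nothing.
It also fails if it takes over 58 s, if anything falls off the work surface, if the arm or the gripper's body presses on something with over 40 N, if the wrist force passes 120 N, or if a joint passes its speed limit or range.

## Robot

A 6-joint arm with a two-finger parallel gripper is mounted at the origin on the work surface. World frame = base frame: x ahead of the robot, y to its left, z up, the work surface at z = 0. Lengths are in mm, angles in rad, forces in N, time in s.
With the tool pointing down it reaches from about 400 to 925 mm from the base axis. Payload 12.5 kg.
Tool frame: the origin (TCP) lies at the very end of the fingers, on their centre line; the grasp point (between the pads) lies 19 mm behind it (env.grip_point_offset is the distance from the TCP to the grasp point, in mm); z points along the fingers, y is the direction in which the jaws open and shut (so a half turn about z gives the same grasp; the last joint's range is limited). The gripper opens to 95 mm and grips with 3 to 60 N. Pads are 20 mm wide; open, the fingers measure 119 mm over their backs; the gripper's body (75 mm by 180 mm) begins 59 mm behind the grasp point.
Start: joints at [1.081, 0.491, 1.559, -0, 1.092, -0.106], TCP at [234.014, 579.555, 214.661] pointing down, gripper open.
Joint ranges: [-3.1, 3.1], [-0.84, 2.19], [0.05, 2.79], [-1.13, 4.28], [0.06, 2.93], [-2.69, 2.69]. Speed limits (rad/s): [2.22, 2.22, 2.79, 3.14, 3.14, 3.14].

## Interface

Orientations are given as [roll, pitch, yaw] about the fixed x, y, z axes, in that order (R = Rz(yaw) Ry(pitch) Rx(roll)).
In Python, from cell import env gives the robot as it stands.
- The arm moves only by the tool drive_tool, never from a script. Its argument "commands" is a list of rows, each an object of numbers: "dx", "dy", "dz": the shift along the world's x, y, z in mm; "yaw": the turn about the world's z in degrees. In form: [{"dx": .., "dy": .., "dz": .., "yaw": ..}, ...]. A call has 1 to 5 rows; each row shifts and turns the commanded pose from where the row before left it; what a row does not reach is not made up. A row lasts 1/12 s, in which the tool goes at most 41.7 mm and 7.16 degrees, less where a joint would pass 70% of its speed; a pose out of reach is approached as far as the arm can. A call with a gripper value outside its range is refused whole. "grip" is the opening, from 0 (shut) to 1 (fully open), set as the call begins (left out, the last holds). The fingers move at their own pace and stop on an object; the grip force is fixed at half the most. Time passes only in rows, so rows that do not move let the fingers close. It gives the time, the measured TCP pose, the force and the opening at its end, in the units of the state.
- env.state(): the state, without advancing time (a new reading comes with each control period).
- env.read_camera(name): name is "scene" or "top" or "wrist"; returns the picture (384x512x3 uint8, red, green, blue); there is no depth.
- env.calibration(name): a dict with "intrinsics" (3x3 intrinsics, pixels), "rvec" (rotation vector, rad) and "tvec" (3), from world to camera coordinates, as OpenCV has them. Camera axes: x right, y down, z forward; pixel columns grow to the right and rows downward; lengths in mm; the calibration is good to about 2 mm. A picture is of the moment at which its call begins: read the wrist's pose just before it. calibration takes no time and is no camera call; for the wrist camera it gives the pose at the moment of the call.
- env.job_done(): hands the job in, once; it reports no verdict.
Trained networks look in the newest picture that a camera, given by its name, has taken for a name from the list of things; names that differ only in an ending like _2 or _b are one class to them, and where a whole thing is asked for, a point or a joint stands for the part that bears it (a point fixed in the world has none). Each returns a list of dicts, best first, with "conf" (0 to 1); they miss things now and then, are a little off and sometimes report something else, mostly with a low value. They report only what shows in the picture. A call takes as long as a camera call. They do not tell look-alikes from the thing itself.
- env.trace(query, camera): "pixels" (384x512 bool, what is visible of it) and "pixel" ([column, row] in pixels, amid what is visible of it).
- env.place_of(query, camera): "pixel" ([column, row] in pixels: a listed point, or the origin of a listed thing).
The state is a dict: "t": time; "joints": joint angles; "qvel": joint speeds; "tau": joint torques, N m; "eef_pos": TCP position; "tcp_rot": TCP orientation; "ft_force": force on the tool from outside, world axes, zero at the start; "moment": the same for the moment, N m; "opening": opening from 0.0 (shut) to 1.0 (fully open).
Only numpy, scipy, OpenCV 4.12 (cv2) and the standard library are available. Lean on these libraries where they do the work, as an engineer would, in place of code of your own. Each camera call takes 0.05 s, during which the arm holds its last target.

## Working session

There is one attempt and no reset: what is moved stays moved. The work goes in short steps, Python scripts to look and compute and a tool call to move; the robot and the scene stay as the last step left them, time stands still between calls to the robot, and variables do not carry over. Pictures are saved under pics/ and viewed, and the job is handed in when it is done.

Besides the shell and the picture viewer there is one more tool, called after "Request:" as a command line: name --argument value ..., lists and objects as JSON in quotes. drive_tool: Moves the arm, as the interface text tells. Its arguments: {"type":"object","properties":{"commands":{"type":"array"},"grip":{"type":"number"}},"required":["commands"]}

```bash
ls; mkdir -p pics
python3 - <<'E'
from cell import env
import cv2
print({k:v for k,v in env.state().items()})
for n in ("scene","top","wrist"):
    p=env.read_camera(n); cv2.imwrite(f"pics/{n}0.png",p[:,:,::-1]); c=env.calibration(n); print(n,c)
E
```

```text
pics
{'t': 0.0, 'joints': array([ 1.08137086e+00,  4.91561473e-01,  1.55944748e+00, -4.62003191e-06,
        1.09172414e+00, -1.05632166e-01]), 'qvel': array([ 1.18657321e-03,  1.56465338e-03, -8.49794419e-04,  1.75142874e-03,
       -1.06569892e-03,  4.35999201e-05]), 'tau': array([-9.28051086e-04, -6.12622690e+01, -2.58183485e+01,  6.92748372e-02,
        4.82683978e-02, -1.39406397e-04]), 'eef_pos': array([233.9058831 , 579.3108025 , 214.06124674]), 'tcp_rot': array([-3.14045814e+00, -1.16168577e-04,  2.75780142e+00]), 'ft_force': array([-0.65204351, -0.23729172,  1.00794547]), 'moment': array([0.02856427, 0.00548502, 0.02834362]), 'opening': 1.0001574867791714}
scene {'intrinsics': array([[351.59734618,   0.        , 253.07970874],
       [  0.        , 351.59734618, 189.16878993],
       [  0.        ,   0.        ,   1.        ]]), 'rvec': array([ 1.7839966 ,  2.05002838, -0.59816603]), 'tvec': array([  54.26056268, -386.25083549, 1450.04254948])}
top {'intrinsics': array([[356.96650364,   0.        , 249.19189205],
       [  0.        , 356.96650364, 186.27632348],
       [  0.        ,   0.        ,   1.        ]]), 'rvec': array([ 2.13981775, -2.17328705,  0.12754777]), 'tvec': array([   3.04277041,  512.69498707, 1317.31728834])}
wrist {'intrinsics': array([[339.52871839,   0.        , 257.31861585],
       [  0.        , 339.52871839, 194.91172859],
       [  0.        ,   0.        ,   1.        ]]), 'rvec': array([-2.39912318, -1.61822822, -0.2331244 ]), 'tvec': array([-625.29609468,  -32.37325351,  392.05878917])}
```

View pics/top0.png

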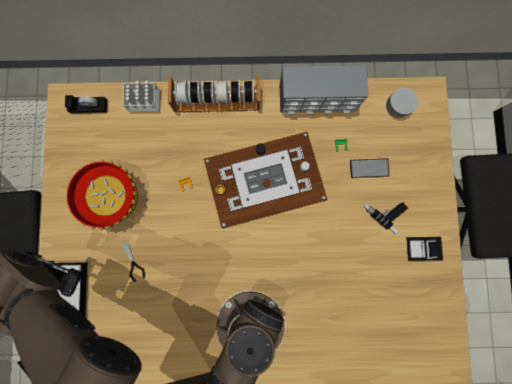

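View pics/scene0.png

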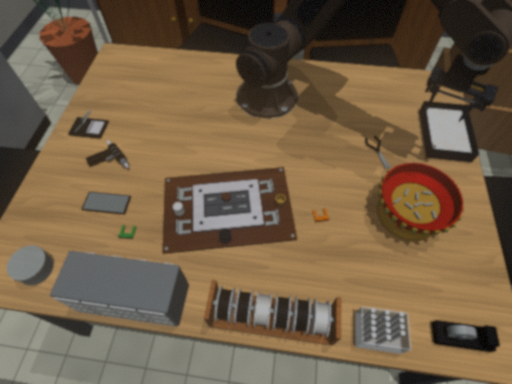

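View pics/wrist0.png

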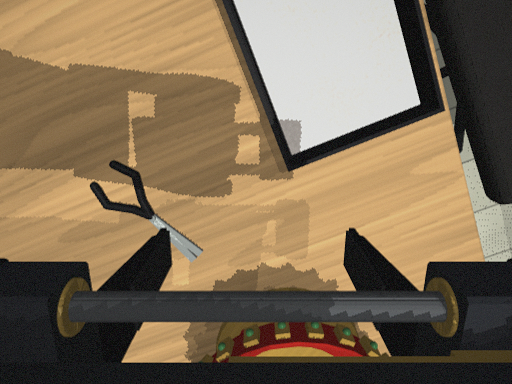

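The top view shows the board around (265,180) with the plate and its four steel shims. The orange look-alike (186,184) and the green one (341,145) lie off the board. Next I'll locate the parts on the top and scene cameras.

```bash
cat > h.py <<'E'
from cell import env
import cv2, numpy as np
def ray(px,c):
    K=c["intrinsics"];R=cv2.Rodrigues(c["rvec"])[0];t=np.array(c["tvec"]).ravel()
    d=R.T@np.linalg.inv(K)@np.array([px[0],px[1],1.]); return -R.T@t,d
def onz(px,c,z):
    o,d=ray(px,c); return (o+d*(z-o[2])/d[2])[:2]
def proj(p,c):
    return cv2.projectPoints(np.array(p,float).reshape(-1,1,3),c["rvec"],c["tvec"],c["intrinsics"],None)[0].reshape(-1,2)
Z=dict(plate=20,corner_nl=30,corner_nr=30,corner_fl=30,corner_fr=30,shim_nl=12,shim_nr=12,shim_fl=12,shim_fr=12,reel=12,pin_cup=12,glue_jar=12)
def locate(cam,names):
    c=env.calibration(cam)
    for n in names:
        r=env.place_of(n,cam)[:2]
        print(cam,n,[(np.round(x["pixel"],1).tolist(),round(x["conf"],2),np.round(onz(x["pixel"],c,Z[n]),1).tolist()) for x in r])
E
python3 - <<'E'
from h import *
locate("top",Z)
locate("scene",["corner_nl","corner_nr","corner_fl","corner_fr"])
print(env.state()["t"])
p=env.read_camera("top"); cv2.imwrite("pics/topc.png",cv2.resize(p[120:240,190:340,::-1],None,fx=5,fy=5,interpolation=cv2.INTER_CUBIC))
E
```

```text
top plate [([265.9, 180.9], 0.92, [533.7, -68.9])]
top corner_nl [([383.7, 224.0], 0.67, [363.3, -504.0]), ([246.1, 194.5], 0.57, [481.8, 7.2])]
top corner_nr [([292.4, 182.6], 0.57, [524.3, -168.6]), ([303.5, 183.5], 0.31, [520.2, -210.5])]
top corner_fl [([238.7, 168.2], 0.86, [582.8, 34.0])]
top corner_fr [([282.4, 158.3], 0.98, [618.4, -133.3]), ([221.3, 187.7], 0.42, [509.1, 100.6])]
top shim_nl [([299.0, 151.6], 0.74, [647.4, -200.0]), ([228.3, 203.6], 0.4, [449.8, 75.8])]
top shim_nr [([306.0, 183.9], 0.67, [520.8, -222.7])]
top shim_fl [([222.7, 176.6], 0.63, [554.2, 96.5]), ([185.2, 185.8], 0.55, [520.8, 240.6])]
top shim_fr [([339.4, 140.9], 0.62, [687.2, -358.3]), ([297.9, 156.3], 0.55, [628.9, -195.1])]
top reel [([219.7, 189.7], 0.44, [503.6, 108.3]), ([257.4, 149.1], 0.39, [659.9, -38.9])]
top pin_cup [([299.1, 155.7], 0.66, [631.2, -199.8]), ([238.3, 171.3], 0.57, [573.8, 36.2])]
top glue_jar [([303.5, 167.4], 0.56, [585.0, -215.3])]
scene corner_nl [([250.0, 185.9], 0.56, [466.2, 1.1]), ([179.9, 211.7], 0.43, [594.0, -207.7])]
scene corner_nr [([197.9, 187.4], 0.84, [495.7, -171.0])]
scene corner_fl [([255.6, 216.7], 0.73, [578.8, 35.6]), ([107.9, 201.9], 0.33, [590.6, -450.8])]
scene corner_fr [([201.4, 221.4], 0.7, [618.7, -131.6])]
0.95
```

View pics/topc.png

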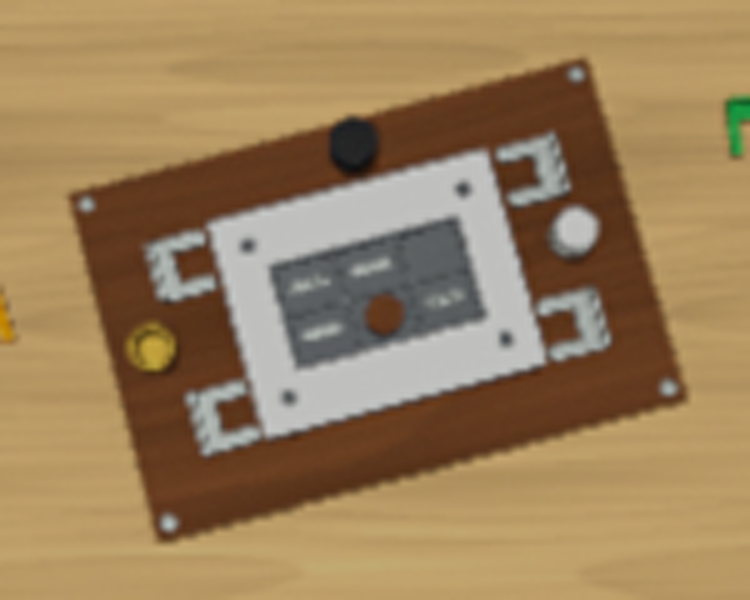

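Run:
```python
from h import *
c=env.calibration("wrist");s=env.state()
o,d=ray((256,192),c);print(o-s["eef_pos"],d/np.linalg.norm(d),s["t"])
from scipy.spatial.transform import Rotation as Ro
R=Ro.from_euler("xyz",s["tcp_rot"]).as_matrix();print("tool frame cam",R.T@(o-s["eef_pos"]),R.T@d)
```

```text
[-73.78600763  30.47815281 170.46128123] [ 0.25375288 -0.10659725 -0.9613774 ] 1.0
tool frame cam [  79.83047954    0.65244767 -170.46116851] [-0.27521957 -0.00393823  0.96141942]
```

Request:
drive_tool --commands '[{"dx":15,"dy":-34,"dz":4.5,"yaw":-2.8},{"dx":15,"dy":-34,"dz":4.5,"yaw":-2.8},{"dx":15,"dy":-34,"dz":4.5,"yaw":-2.8},{"dx":15,"dy":-34,"dz":4.5,"yaw":-2.8},{"dx":15,"dy":-34,"dz":4.5,"yaw":-2.8}]' --grip 0

```text
t: 1.42
eef_pos: [309.3, 408.0, 237.4]
tcp_rot: [3.141, 0.0, 2.511]
ft_force: [0.7, 0.3, 0.4]
opening: 0.704
```

Request:
drive_tool --commands '[{"dx":15,"dy":-34,"dz":4.5,"yaw":-2.8},{"dx":15,"dy":-34,"dz":4.5,"yaw":-2.8},{"dx":15,"dy":-34,"dz":4.5,"yaw":-2.8},{"dx":15,"dy":-34,"dz":4.5,"yaw":-2.8},{"dx":15,"dy":-34,"dz":4.5,"yaw":-2.8}]'

```text
t: 1.83
eef_pos: [384.3, 237.9, 260.1]
tcp_rot: [3.141, 0.0, 2.267]
ft_force: [-0.5, -0.2, 0.5]
opening: 0.355
```

Request:
drive_tool --commands '[{"dx":15,"dy":-34,"dz":4.5,"yaw":-2.8},{"dx":15,"dy":-34,"dz":4.5,"yaw":-2.8},{"dx":15,"dy":-34,"dz":4.5,"yaw":-2.8},{"dx":15,"dy":-34,"dz":4.5,"yaw":-2.8},{"dx":15,"dy":-34,"dz":4.5,"yaw":-2.8}]'

```text
t: 2.25
eef_pos: [459.4, 67.7, 282.7]
tcp_rot: [3.141, 0.0, 2.022]
ft_force: [0.7, -0.0, 0.5]
opening: 0.026
```

Request:
drive_tool --commands '[{"dx":15,"dy":-34,"dz":4.5,"yaw":-2.8},{"dx":15,"dy":-34,"dz":4.5,"yaw":-2.8},{"dx":15,"dy":-34,"dz":4.5,"yaw":-2.8},{"dx":15,"dy":-34,"dz":4.5,"yaw":-2.8},{"dx":0,"dy":0,"dz":0,"yaw":0}]'

```text
t: 2.67
eef_pos: [521.2, -71.4, 300.5]
tcp_rot: [3.14, 0.002, 1.823]
ft_force: [-0.4, -0.3, -0.4]
opening: 0.002
```

Request:
drive_tool --commands '[{"dx":10,"dy":-30,"dz":10,"yaw":-1},{"dx":8,"dy":-10,"dz":10,"yaw":-1},{"dx":0,"dy":0,"dz":0,"yaw":0}]'

```text
t: 2.92
eef_pos: [538.3, -108.4, 321.4]
tcp_rot: [3.139, 0.001, 1.792]
ft_force: [-1.3, 0.2, 0.7]
opening: 0.006
```

Run:
```python
from h import *
c=env.calibration("wrist")
p=env.read_camera("wrist"); cv2.imwrite("pics/w1.png",cv2.resize(p[:,:,::-1],None,fx=1.5,fy=1.5,interpolation=cv2.INTER_CUBIC))
np.save("w1.npy",p); import pickle; pickle.dump(c,open("w1.pkl","wb"))
names=["plate","corner_nl","corner_nr","corner_fl","corner_fr","shim_nl","shim_nr","shim_fl","shim_fr"]
for n in names:
    r=env.place_of(n,"wrist")[:2]
    print(n,[(np.round(x["pixel"],1).tolist(),round(x["conf"],2),np.round(onz(x["pixel"],c,Z[n]),1).tolist()) for x in r])
s=env.state();print(s["t"],s["eef_pos"],s["tcp_rot"])
```

```text
plate [([269.3, 124.7], 0.66, [546.5, -65.0])]
corner_nl [([217.8, 58.8], 0.77, [463.5, 1.4])]
corner_nr [([226.2, 183.8], 0.91, [505.5, -156.9])]
corner_fl [([315.8, 52.7], 0.78, [582.8, 35.5])]
corner_fr [([315.7, 183.1], 0.65, [628.0, -128.5])]
shim_nl [([349.5, 132.2], 0.28, [658.7, -51.1])]
shim_nr [([228.3, 232.2], 0.65, [522.8, -236.0])]
shim_fl []
shim_fr [([307.7, 226.6], 0.92, [638.5, -200.7])]
3.4167 [ 536.88556604 -105.98472071  320.1134159 ] [ 3.14156925e+00 -2.98357106e-05  1.79509723e+00]
```

View pics/w1.png

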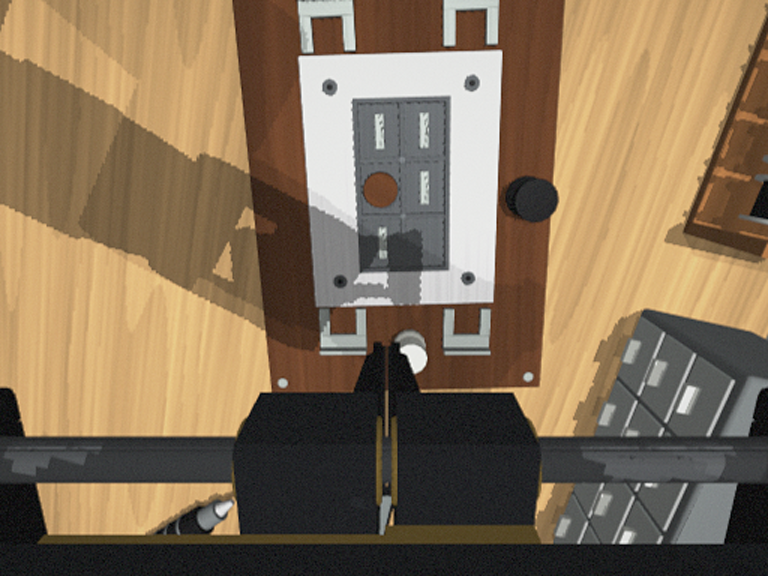

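The view shows the screws at (zoomed) nl (330,87), fl (472,83), nr (340,281), fr (468,278). The steel shims are at nl (328,25), fl (470,22), nr (343,332), fr (468,332). I'll fit the plate and shim poses from the pixels.

```bash
cat > fit.py <<'E'
from h import *
import pickle
from scipy.optimize import least_squares
c=pickle.load(open("w1.pkl","rb"))
def u(l): return (np.array(l,float)+.5)/1.5-.5
loc=[(-60,85,10),(60,85,10),(-60,-85,10),(60,-85,10),(-85,110,10),(85,110,10),(-85,-110,10),(85,-110,10)]
px=u([(330,87),(472,83),(340,281),(468,278),(300,56),(502,51),(316,307),(493,303)])
def T(q,l,z0):
    a=q[2];R=np.array([[np.cos(a),-np.sin(a)],[np.sin(a),np.cos(a)]]);l=np.array(l,float)
    return np.c_[l[:,:2]@R.T+q[:2],l[:,2]+z0]
f=lambda q:(proj(T(q,loc,20),c)-px).ravel()
r=least_squares(f,[530,-70,.22]); print(r.x,np.degrees(r.x[2]));print(np.round(r.fun.reshape(-1,2),1).tolist())
q=r.x; print("corners nl fl nr fr",np.round(T(q,loc[:4],20),1).tolist())
E
python3 fit.py
python3 - <<'E'
import cv2,numpy as np
p=np.load("w1.npy")[:,:,::-1]
a=cv2.resize(p[0:45,190:340],None,fx=5,fy=5,interpolation=cv2.INTER_CUBIC)
b=cv2.resize(p[195:262,190:340],None,fx=5,fy=5,interpolation=cv2.INTER_CUBIC)
cv2.imwrite("pics/w1c.png",np.vstack([a,b]))
E
```

```text
[ 5.44716323e+02 -6.49436431e+01  2.44520758e-01] 14.010007415818446
[[0.1, 0.1], [0.2, 0.3], [0.1, 0.2], [-0.0, 0.2], [-1.1, -0.3], [0.8, -0.5], [-0.5, 0.1], [0.4, 0.1]]
corners nl fl nr fr [[465.9, 3.0, 30.0], [582.4, 32.1, 30.0], [507.1, -161.9, 30.0], [623.5, -132.9, 30.0]]
```

View pics/w1c.png

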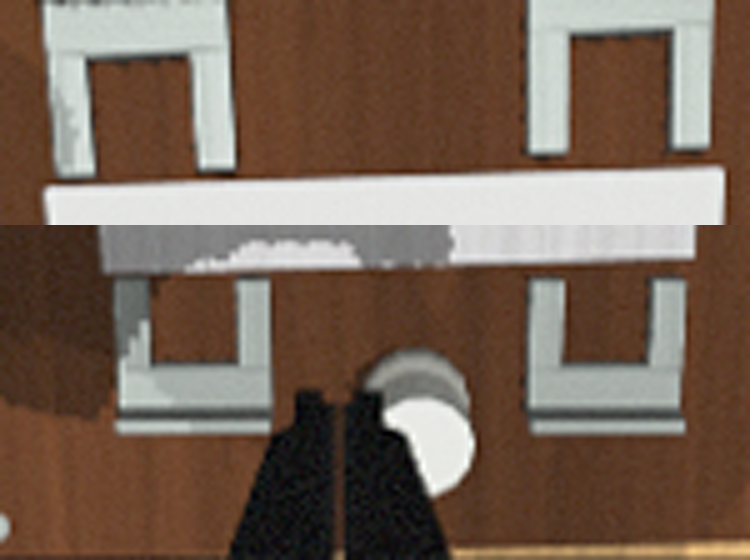

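Request:
drive_tool --commands '[{"dx":-7,"dy":-15,"dz":-35,"yaw":1.2},{"dx":-7,"dy":-15,"dz":-35},{"dx":-7,"dy":-15,"dz":-35},{"dx":-7,"dy":-15,"dz":-35},{"dx":-1,"dy":0,"dz":-38}]'

```text
invalid input
```

Request:
drive_tool --commands '[{"dz":-38},{"dz":-38},{"dz":-15},{"dz":-5},{"dz":0}]'

```text
invalid input
```

Request:
drive_tool --commands '[{"dx":-7,"dy":-15,"dz":-35,"yaw":1.2},{"dx":-7,"dy":-15,"dz":-35,"yaw":0},{"dx":-7,"dy":-15,"dz":-35,"yaw":0},{"dx":-7,"dy":-15,"dz":-35,"yaw":0},{"dx":-1,"dy":0,"dz":-38,"yaw":0}]'

```text
t: 3.83
eef_pos: [507.3, -168.1, 141.3]
tcp_rot: [3.14, 0.001, 1.814]
ft_force: [1.6, 0.0, 0.2]
opening: 0.006
```

Request:
drive_tool --commands '[{"dx":0,"dy":0,"dz":-38,"yaw":0},{"dx":0,"dy":0,"dz":-38,"yaw":0},{"dx":0,"dy":0,"dz":-20,"yaw":0},{"dx":0,"dy":0,"dz":0,"yaw":0}]'

```text
t: 4.17
eef_pos: [506.2, -165.6, 42.4]
tcp_rot: [-3.137, -0.004, 1.815]
ft_force: [-0.3, -0.0, 0.2]
opening: 0.002
```

Request:
drive_tool --commands '[{"dx":1,"dy":0,"dz":-5,"yaw":0},{"dx":0,"dy":0,"dz":-3,"yaw":0},{"dx":0,"dy":0,"dz":0,"yaw":0}]'

```text
t: 4.42
eef_pos: [509.6, -166.6, 39.1]
tcp_rot: [3.14, 0.001, 1.815]
ft_force: [0.6, 0.4, 0.1]
opening: 0.003
```

Run:
```python
from h import *
p=env.read_camera("wrist"); cv2.imwrite("pics/w2.png",p[:,:,::-1])
s=env.state();print(s["t"],s["eef_pos"],s["ft_force"])
```

```text
4.4667 [ 509.61532889 -166.61012609   39.31927386] [-0.08019774  0.25930768 -0.36926298]
```

View pics/w2.png

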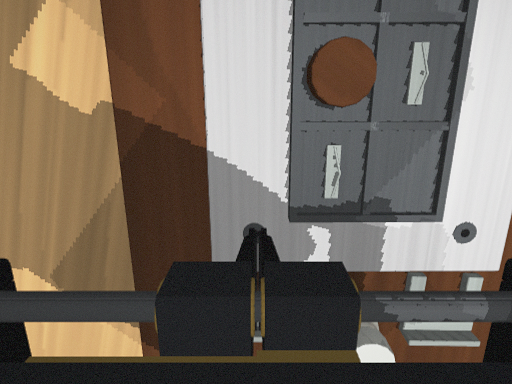

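The fingertips stand just outside the nr screw (252,230), clear of the nest block. Lowering.

Request:
drive_tool --commands '[{"dx":-1,"dy":1,"dz":-6,"yaw":0},{"dx":0,"dy":0,"dz":-2,"yaw":0},{"dx":0,"dy":0,"dz":0,"yaw":0}]'

```text
t: 4.72
eef_pos: [508.0, -165.4, 30.3]
tcp_rot: [3.141, 0.0, 1.815]
ft_force: [0.2, -0.5, 0.8]
opening: 0.007
```

Request:
drive_tool --commands '[{"dx":0,"dy":0,"dz":-1,"yaw":0},{"dx":0,"dy":0,"dz":0,"yaw":0}]'

```text
t: 4.88
eef_pos: [508.1, -165.4, 30.2]
tcp_rot: [3.141, 0.0, 1.815]
ft_force: [-3.1, 1.9, 13.5]
opening: 0.009
```

Request:
drive_tool --commands '[{"dx":0,"dy":0,"dz":-1,"yaw":0},{"dx":0,"dy":0,"dz":0,"yaw":0}]'

```text
t: 5.05
eef_pos: [508.1, -165.4, 30.1]
tcp_rot: [3.141, 0.001, 1.815]
ft_force: [-6.5, 3.5, 26.7]
opening: 0.002
```

nr is hard: 27 N with no sink. Next corner is fr.

Request:
drive_tool --commands '[{"dx":0,"dy":0,"dz":22,"yaw":0},{"dx":39,"dy":10,"dz":0,"yaw":0},{"dx":39,"dy":10,"dz":0,"yaw":0},{"dx":38.5,"dy":8.5,"dz":0,"yaw":0},{"dx":0,"dy":0,"dz":0,"yaw":0}]'

```text
t: 5.47
eef_pos: [630.4, -135.8, 50.8]
tcp_rot: [3.137, 0.003, 1.817]
ft_force: [-0.4, 0.3, -0.7]
opening: 0.005
```

Request:
drive_tool --commands '[{"dx":0,"dy":0,"dz":-14,"yaw":0},{"dx":0,"dy":0,"dz":0,"yaw":0},{"dx":0,"dy":0,"dz":0,"yaw":0}]'

```text
t: 5.72
eef_pos: [623.8, -136.8, 35.6]
tcp_rot: [-3.14, -0.001, 1.815]
ft_force: [0.1, 0.2, 0.1]
opening: 0.003
```

Request:
drive_tool --commands '[{"dx":0,"dy":0,"dz":-5,"yaw":0},{"dx":0,"dy":0,"dz":0,"yaw":0},{"dx":0,"dy":0,"dz":-1,"yaw":0},{"dx":0,"dy":0,"dz":0,"yaw":0}]'

```text
t: 6.05
eef_pos: [624.5, -137.2, 30.4]
tcp_rot: [3.141, 0.0, 1.815]
ft_force: [-0.1, -0.5, 0.1]
opening: 0.005
```

Request:
drive_tool --commands '[{"dx":0,"dy":0,"dz":-0.8,"yaw":0},{"dx":0,"dy":0,"dz":0,"yaw":0}]'

```text
t: 6.22
eef_pos: [624.5, -137.1, 30.3]
tcp_rot: [3.141, 0.0, 1.815]
ft_force: [-2.4, 0.1, 7.0]
opening: 0.003
```

Request:
drive_tool --commands '[{"dx":0,"dy":0,"dz":-0.6,"yaw":0},{"dx":0,"dy":0,"dz":0,"yaw":0}]'

```text
t: 6.38
eef_pos: [624.5, -137.1, 30.2]
tcp_rot: [3.141, 0.001, 1.815]
ft_force: [-4.2, 0.4, 13.4]
opening: 0.008
```

fr is hard too (13 N, no sink). Next fl.

Request:
drive_tool --commands '[{"dx":0,"dy":0,"dz":22,"yaw":0},{"dx":-10,"dy":40,"dz":0,"yaw":0},{"dx":-10,"dy":40,"dz":0,"yaw":0},{"dx":-10,"dy":40,"dz":0,"yaw":0},{"dx":-10,"dy":40,"dz":0,"yaw":0}]'

```text
t: 6.8
eef_pos: [583.9, 24.3, 51.1]
tcp_rot: [3.141, 0.0, 1.814]
ft_force: [1.0, 0.8, 0.4]
opening: 0.004
```

Request:
drive_tool --commands '[{"dx":-3,"dy":13,"dz":0,"yaw":0},{"dx":0,"dy":0,"dz":-14,"yaw":0},{"dx":0,"dy":0,"dz":0,"yaw":0},{"dx":0,"dy":0,"dz":0,"yaw":0}]'

```text
t: 7.13
eef_pos: [581.5, 35.8, 36.6]
tcp_rot: [-3.141, -0.0, 1.815]
ft_force: [0.0, -0.3, 0.0]
opening: 0.005
```

Request:
drive_tool --commands '[{"dx":0,"dy":0,"dz":-5,"yaw":0},{"dx":0,"dy":0,"dz":0,"yaw":0},{"dx":0,"dy":0,"dz":-1,"yaw":0},{"dx":0,"dy":0,"dz":0,"yaw":0}]'

```text
t: 7.47
eef_pos: [581.6, 35.5, 30.7]
tcp_rot: [3.142, 0.0, 1.814]
ft_force: [0.1, -0.9, 0.3]
opening: 0.006
```

Request:
drive_tool --commands '[{"dx":0,"dy":0,"dz":-0.8,"yaw":0},{"dx":0,"dy":0,"dz":0,"yaw":0}]'

```text
t: 7.63
eef_pos: [581.7, 35.7, 30.3]
tcp_rot: [3.141, 0.0, 1.815]
ft_force: [-0.3, -1.5, 2.5]
opening: 0.005
```

Request:
drive_tool --commands '[{"dx":0,"dy":0,"dz":-0.6,"yaw":0},{"dx":0,"dy":0,"dz":0,"yaw":0}]'

```text
t: 7.8
eef_pos: [581.7, 35.7, 30.2]
tcp_rot: [3.141, 0.0, 1.815]
ft_force: [-3.4, -2.1, 10.3]
opening: 0.007
```

fl is hard (10 N, no sink). Last, nl.

Request:
drive_tool --commands '[{"dx":0,"dy":0,"dz":22,"yaw":0},{"dx":-39,"dy":-10,"dz":0,"yaw":0},{"dx":-39,"dy":-10,"dz":0,"yaw":0},{"dx":-38.5,"dy":-8.5,"dz":0,"yaw":0},{"dx":0,"dy":0,"dz":0,"yaw":0}]'

```text
t: 8.22
eef_pos: [457.7, 7.4, 51.2]
tcp_rot: [-3.135, -0.002, 1.815]
ft_force: [1.4, 0.4, 0.1]
opening: 0.005
```

Request:
drive_tool --commands '[{"dx":0,"dy":0,"dz":-14,"yaw":0},{"dx":0,"dy":0,"dz":0,"yaw":0},{"dx":0,"dy":0,"dz":-5,"yaw":0},{"dx":0,"dy":0,"dz":0,"yaw":0}]'

```text
t: 8.55
eef_pos: [465.1, 7.6, 31.9]
tcp_rot: [-3.141, -0.0, 1.815]
ft_force: [1.2, -0.6, 0.0]
opening: 0.004
```

Request:
drive_tool --commands '[{"dx":0,"dy":0,"dz":-1.5,"yaw":0},{"dx":0,"dy":0,"dz":0,"yaw":0}]'

```text
t: 8.72
eef_pos: [465.2, 7.6, 30.8]
tcp_rot: [3.142, -0.0, 1.816]
ft_force: [0.8, 0.7, 1.0]
opening: 0.006
```

Request:
drive_tool --commands '[{"dx":0,"dy":0,"dz":-1,"yaw":0},{"dx":0,"dy":0,"dz":0,"yaw":0}]'

```text
t: 8.88
eef_pos: [465.2, 7.6, 29.9]
tcp_rot: [3.141, 0.0, 1.815]
ft_force: [0.2, 0.7, 1.4]
opening: 0.007
```

Request:
drive_tool --commands '[{"dx":0,"dy":0,"dz":-0.5,"yaw":0},{"dx":0,"dy":0,"dz":0,"yaw":0}]'

```text
t: 9.05
eef_pos: [465.2, 7.6, 29.5]
tcp_rot: [3.141, 0.0, 1.815]
ft_force: [0.6, 1.7, 2.8]
opening: 0.006
```

Request:
drive_tool --commands '[{"dx":0,"dy":0,"dz":-1.5,"yaw":0},{"dx":0,"dy":0,"dz":0,"yaw":0}]'

```text
t: 9.22
eef_pos: [465.0, 7.6, 27.8]
tcp_rot: [3.141, -0.0, 1.815]
ft_force: [-0.9, 2.0, 4.5]
opening: 0.005
```

Request:
drive_tool --commands '[{"dx":0,"dy":0,"dz":-1.5,"yaw":0},{"dx":0,"dy":0,"dz":0,"yaw":0}]'

```text
t: 9.38
eef_pos: [464.9, 7.6, 26.2]
tcp_rot: [-3.142, -0.0, 1.815]
ft_force: [-0.5, 2.2, 5.0]
opening: 0.007
```

Request:
drive_tool --commands '[{"dx":0,"dy":0,"dz":-1,"yaw":0},{"dx":0,"dy":0,"dz":0,"yaw":0}]'

```text
t: 9.55
eef_pos: [464.9, 7.7, 25.8]
tcp_rot: [3.141, -0.0, 1.815]
ft_force: [-3.5, 4.0, 15.2]
opening: 0.004
```

nl gives: it sank 4 mm at 5 N, then went hard. It's the soft corner. Next I'll lift off and look at shim_nl.

Request:
drive_tool --commands '[{"dx":0,"dy":0,"dz":38,"yaw":0},{"dx":0,"dy":0,"dz":40,"yaw":0},{"dx":0,"dy":0,"dz":40,"yaw":0},{"dx":0,"dy":0,"dz":0,"yaw":0},{"dx":0,"dy":0,"dz":0,"yaw":0}]'

```text
t: 9.97
eef_pos: [465.8, 7.4, 145.1]
tcp_rot: [3.137, 0.002, 1.815]
ft_force: [-0.0, 0.7, -0.5]
opening: 0.007
```

Run:
```python
from h import *
import pickle
c=env.calibration("wrist"); p=env.read_camera("wrist"); cv2.imwrite("pics/w3.png",cv2.resize(p[:,:,::-1],None,fx=1.5,fy=1.5,interpolation=cv2.INTER_CUBIC))
np.save("w3.npy",p); pickle.dump(c,open("w3.pkl","wb"))
s=env.state();print(s["t"],s["eef_pos"],s["tcp_rot"])
```

```text
10.0167 [465.00539593   7.45053128 143.62882132] [3.14038030e+00 5.77419479e-04 1.81530336e+00]
```

View pics/w3.png

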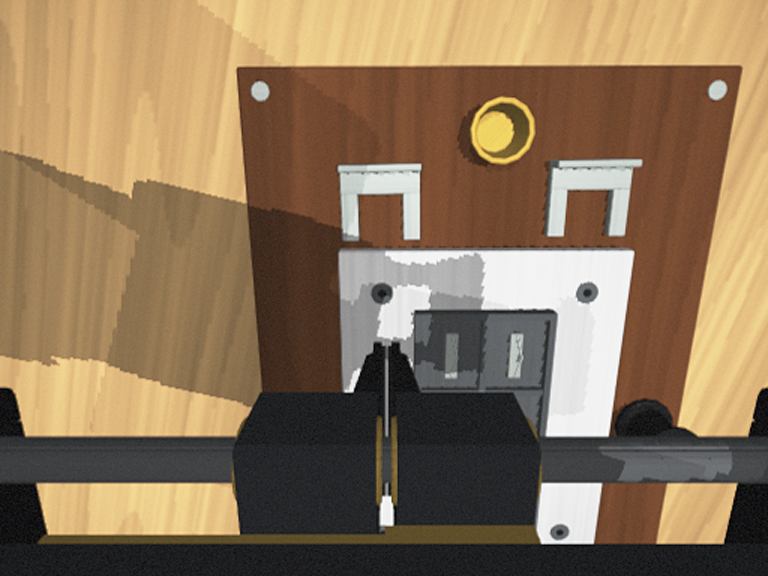

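The nl shim (steel, on the board) is at zoomed (380,200), with its lip at row ~168 and leg ends at row ~240. The cup is at (503,130). I'll enlarge this for a precise fit.

Run:
```python
import cv2,numpy as np
p=np.load("w3.npy")[:,:,::-1]
a=cv2.resize(p[100:205,215:315],None,fx=5.5,fy=5.5,interpolation=cv2.INTER_CUBIC)
cv2.imwrite("pics/w3c.png",a)
```

```text
(no output)
```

View pics/w3c.png

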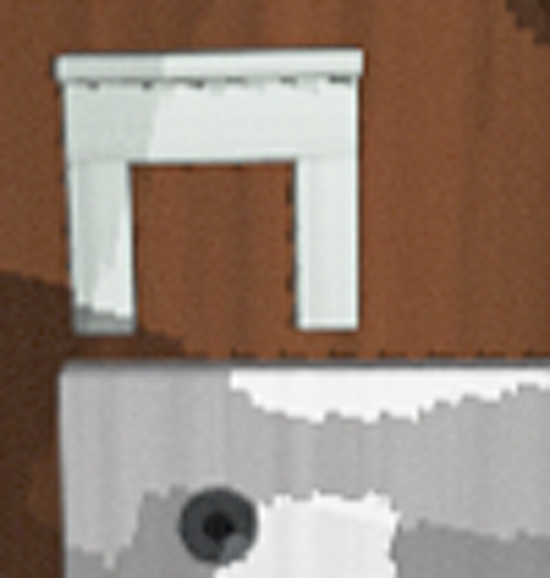

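```bash
cat > fit3.py <<'E'
from h import *
import pickle
from scipy.optimize import least_squares
from fit import T
c=pickle.load(open("w3.pkl","rb"))
u=lambda l:(np.array(l,float)+.5)/5.5-.5+np.array([215,100])
u2=lambda l:(np.array(l,float)+.5)/1.5-.5
pl=[(-60,85,10),(60,85,10),(-85,110,10),(85,110,10)]
pp=np.vstack([u([(217,526)]),u2([(587,292)]),u([(60,366)]),u2([(633,251)])])
r=least_squares(lambda q:(proj(T(q,pl,20),c)-pp).ravel(),[545,-65,.2445]);q=r.x
print("plate",q,np.degrees(q[2]),np.round(r.fun,1))
sl=[(23,40,7),(13,40,7),(-13,40,7),(-23,40,7)]
sp=u([(75,330),(136,330),(297,329),(358,329)])
ll=[(23,-4,17),(-23,-4,17),(23,0,17),(-23,0,17)]; lp=u([(56,58),(362,49),(56,80),(362,74)])
S=sl+ll; P=np.vstack([sp,lp])
r2=least_squares(lambda g:(proj(T(g,S,12),c)-P).ravel(),[440,80,3.386]);g=r2.x
print("shim",g,np.degrees(g[2]),np.round(r2.fun.reshape(-1,2),1).tolist())
R=lambda a:np.array([[np.cos(a),-np.sin(a)],[np.sin(a),np.cos(a)]])
print("shim in plate",R(q[2]).T@(g[:2]-q[:2]),np.degrees(g[2]-q[2]))
cup=env and None
E
python3 fit3.py
```

```text
[ 5.44716323e+02 -6.49436431e+01  2.44520758e-01] 14.010007415818446
[[0.1, 0.1], [0.2, 0.3], [0.1, 0.2], [-0.0, 0.2], [-1.1, -0.3], [0.8, -0.5], [-0.5, 0.1], [0.4, 0.1]]
corners nl fl nr fr [[465.9, 3.0, 30.0], [582.4, 32.1, 30.0], [507.1, -161.9, 30.0], [623.5, -132.9, 30.0]]
plate [ 5.43591574e+02 -6.49904388e+01  2.41729167e-01] 13.850061057134994 [-0.  -0.6 -0.5  0.4 -0.7  0.5  1.3 -0.2]
shim [447.45006202  69.91392132   3.40539798] 195.11493158564744 [[-0.4, 0.6], [-0.1, 0.4], [0.0, -0.0], [0.2, -0.3], [-0.3, -0.8], [0.3, -0.3], [-0.0, 0.3], [0.3, 0.2]]
shim in plate [-61.05258645 153.99661819] 181.26487052851246
```

Request:
drive_tool --commands '[{"dx":-8,"dy":30,"dz":0,"yaw":0},{"dx":-8,"dy":30,"dz":-15,"yaw":0},{"dx":-8.3,"dy":29.6,"dz":-20,"yaw":0},{"dx":0,"dy":0,"dz":-30,"yaw":0},{"dx":0,"dy":0,"dz":-20,"yaw":0}]' --grip 0.21

```text
t: 10.43
eef_pos: [438.9, 98.4, 55.5]
tcp_rot: [-3.138, -0.001, 1.818]
ft_force: [0.5, -0.5, -0.9]
opening: 0.203
```

Request:
drive_tool --commands '[{"dx":0,"dy":0,"dz":0,"yaw":0},{"dx":0,"dy":0,"dz":0,"yaw":0}]'

```text
t: 10.6
eef_pos: [439.7, 97.0, 57.0]
tcp_rot: [-3.137, -0.001, 1.815]
ft_force: [0.0, -0.5, 0.3]
opening: 0.21
```

Run:
```python
from h import *
p=env.read_camera("wrist"); cv2.imwrite("pics/w4.png",p[:,:,::-1])
p=env.read_camera("scene"); cv2.imwrite("pics/s4.png",cv2.resize(p[150:260,150:320,::-1],None,fx=4,fy=4,interpolation=cv2.INTER_CUBIC))
s=env.state();print(s["t"],s["eef_pos"],s["tcp_rot"],s["opening"])
```

```text
10.7 [440.88339578  96.8730128   58.62639648] [-3.14129683e+00 -2.19986788e-05  1.81477679e+00] 0.2141860518703349
```

View pics/w4.png

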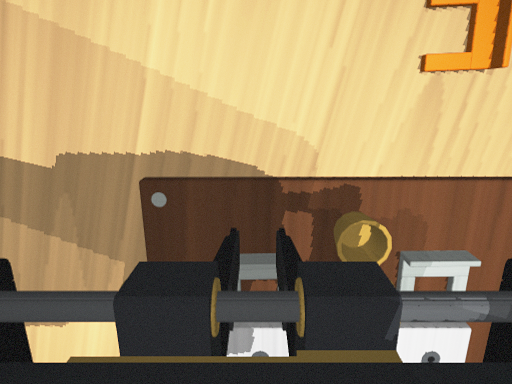

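View pics/s4.png

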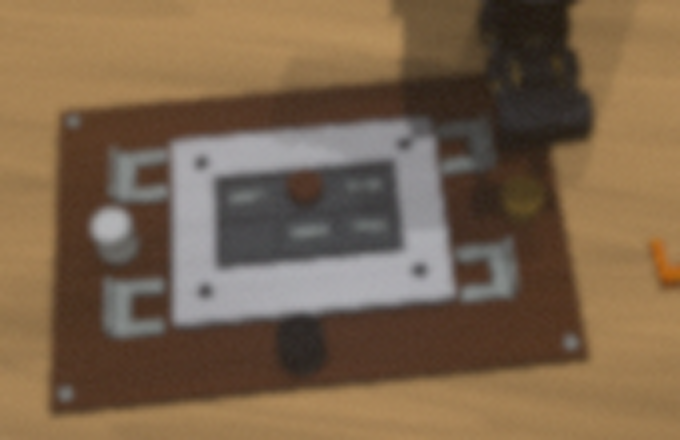

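The fingers straddle the lip's centre and the cup is clear. Lowering behind the lip.

Request:
drive_tool --commands '[{"dx":0,"dy":0,"dz":-25,"yaw":0},{"dx":0,"dy":0,"dz":-12,"yaw":0},{"dx":0,"dy":0,"dz":-5.5,"yaw":0},{"dx":0,"dy":0,"dz":0,"yaw":0},{"dx":0,"dy":0,"dz":0,"yaw":0}]'

```text
t: 11.12
eef_pos: [441.1, 97.0, 16.6]
tcp_rot: [3.141, 0.0, 1.815]
ft_force: [-0.0, 0.6, 0.3]
opening: 0.209
```

Request:
drive_tool --commands '[{"dx":2,"dy":-8,"dz":0,"yaw":0},{"dx":1,"dy":-4,"dz":0,"yaw":0},{"dx":0.5,"dy":-2,"dz":0,"yaw":0},{"dx":0,"dy":0,"dz":0,"yaw":0}]'

```text
t: 11.45
eef_pos: [444.6, 82.5, 16.3]
tcp_rot: [3.141, 0.0, 1.814]
ft_force: [-0.1, -0.4, 0.1]
opening: 0.208
```

Request:
drive_tool --commands '[{"dx":1,"dy":-4,"dz":0,"yaw":0},{"dx":1,"dy":-4,"dz":0,"yaw":0},{"dx":1,"dy":-4,"dz":0,"yaw":0},{"dx":1,"dy":-4,"dz":0,"yaw":0},{"dx":0,"dy":0,"dz":0,"yaw":0}]'

```text
t: 11.87
eef_pos: [448.5, 66.5, 15.8]
tcp_rot: [3.141, 0.0, 1.815]
ft_force: [0.2, -0.0, 0.2]
opening: 0.213
```

Run:
```python
from h import *
p=env.read_camera("wrist"); cv2.imwrite("pics/w5.png",cv2.resize(p[130:330,150:500,::-1],None,fx=2.2,fy=2.2,interpolation=cv2.INTER_CUBIC))
s=env.state();print(s["t"],s["eef_pos"],s["ft_force"])
```

```text
11.9167 [448.3418847   66.73632347  15.81907363] [-0.03642103  0.03156438  0.96759363]
```

View pics/w5.png

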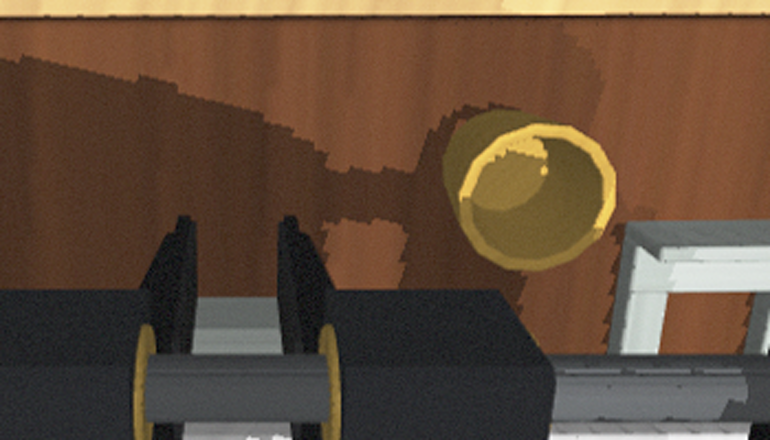

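Request:
drive_tool --commands '[{"dx":1,"dy":-4,"dz":0,"yaw":0},{"dx":1,"dy":-4,"dz":0,"yaw":0},{"dx":1,"dy":-4,"dz":0,"yaw":0},{"dx":1,"dy":-4,"dz":0,"yaw":0},{"dx":0,"dy":0,"dz":0,"yaw":0}]'

```text
t: 12.33
eef_pos: [452.5, 50.5, 15.8]
tcp_rot: [3.141, 0.0, 1.815]
ft_force: [0.1, 0.3, 0.1]
opening: 0.211
```

Request:
drive_tool --commands '[{"dx":0.8,"dy":-3,"dz":0,"yaw":0},{"dx":0.5,"dy":-2,"dz":0,"yaw":0},{"dx":0,"dy":0,"dz":0,"yaw":0}]'

```text
t: 12.58
eef_pos: [453.7, 45.9, 15.9]
tcp_rot: [3.141, 0.0, 1.815]
ft_force: [-0.1, -0.0, 0.9]
opening: 0.209
```

Request:
drive_tool --commands '[{"dx":0.4,"dy":-1.5,"dz":0,"yaw":0},{"dx":0,"dy":0,"dz":0,"yaw":0}]'

```text
t: 12.75
eef_pos: [454.0, 44.5, 15.9]
tcp_rot: [3.141, 0.0, 1.815]
ft_force: [0.1, 0.7, -0.9]
opening: 0.21
```

Request:
drive_tool --commands '[{"dx":0.2,"dy":-1,"dz":0,"yaw":0},{"dx":0,"dy":0,"dz":0,"yaw":0}]'

```text
t: 12.92
eef_pos: [454.1, 43.6, 15.9]
tcp_rot: [3.141, 0.0, 1.815]
ft_force: [-0.1, 0.1, 0.0]
opening: 0.213
```

Run:
```python
from h import *
p=env.read_camera("wrist"); cv2.imwrite("pics/w6.png",cv2.resize(p[130:330,150:500,::-1],None,fx=2.2,fy=2.2,interpolation=cv2.INTER_CUBIC))
p=env.read_camera("top"); cv2.imwrite("pics/t6.png",cv2.resize(p[140:230,205:325,::-1],None,fx=6,fy=6,interpolation=cv2.INTER_CUBIC))
```

```text
(no output)
```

View pics/w6.png

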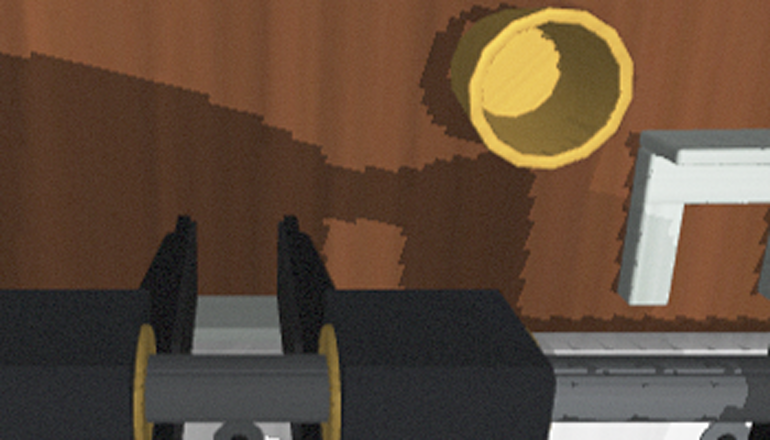

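View pics/t6.png

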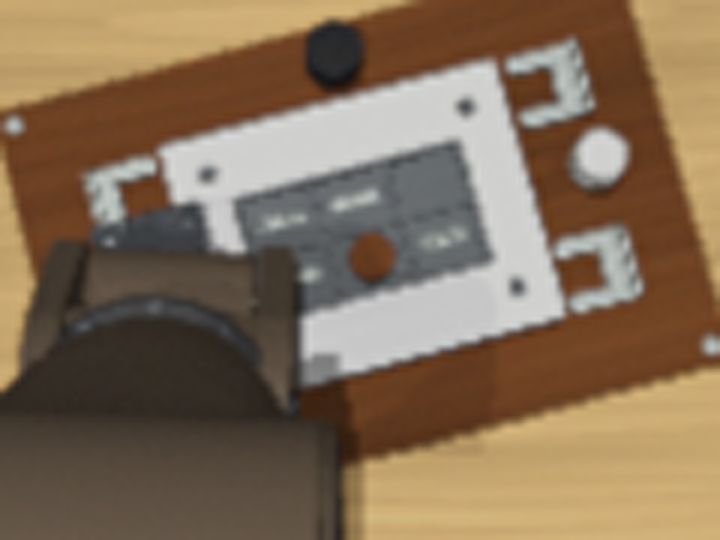

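The lip is moving with the fingers at the same image place (235,297). Continuing in 1 mm steps until it seats.

Request:
drive_tool --commands '[{"dx":0.3,"dy":-1,"dz":0,"yaw":0},{"dx":0.2,"dy":-1,"dz":0,"yaw":0},{"dx":0,"dy":0,"dz":0,"yaw":0}]'

```text
t: 13.27
eef_pos: [454.6, 41.7, 15.9]
tcp_rot: [3.142, -0.0, 1.815]
ft_force: [-0.7, 1.2, -0.3]
opening: 0.206
```

Request:
drive_tool --commands '[{"dx":0.2,"dy":-0.8,"dz":0,"yaw":0},{"dx":0,"dy":0,"dz":0,"yaw":0}]'

```text
t: 13.43
eef_pos: [454.5, 41.2, 15.9]
tcp_rot: [-3.141, -0.0, 1.815]
ft_force: [-2.0, 5.0, 1.8]
opening: 0.211
```

Request:
drive_tool --commands '[{"dx":0.2,"dy":-0.8,"dz":0,"yaw":0},{"dx":0,"dy":0,"dz":0,"yaw":0}]'

```text
t: 13.6
eef_pos: [454.3, 40.5, 15.9]
tcp_rot: [-3.14, -0.001, 1.815]
ft_force: [-1.9, 8.5, 2.9]
opening: 0.211
```

Request:
drive_tool --commands '[{"dx":0.1,"dy":-0.5,"dz":0,"yaw":0},{"dx":0,"dy":0,"dz":0,"yaw":0}]'

```text
t: 13.77
eef_pos: [454.3, 40.2, 15.8]
tcp_rot: [-3.14, -0.001, 1.816]
ft_force: [-2.6, 9.0, 3.1]
opening: 0.212
```

Seated: about 9 N, at the predicted stop. Next I'll back off, then look from above the corner as before.

Request:
drive_tool --commands '[{"dx":-2.5,"dy":10,"dz":0,"yaw":0},{"dx":0,"dy":0,"dz":10,"yaw":0},{"dx":0,"dy":0,"dz":40,"yaw":0},{"dx":0,"dy":0,"dz":40,"yaw":0},{"dx":2,"dy":-10,"dz":38,"yaw":0}]' --grip 0.21

```text
t: 14.18
eef_pos: [453.8, 40.7, 145.4]
tcp_rot: [-3.141, -0.0, 1.816]
ft_force: [0.8, -0.5, 0.3]
opening: 0.214
```

Request:
drive_tool --commands '[{"dx":8,"dy":-24,"dz":0,"yaw":0},{"dx":3,"dy":-9,"dz":0,"yaw":0},{"dx":0,"dy":0,"dz":0,"yaw":0},{"dx":0,"dy":0,"dz":0,"yaw":0}]' --grip 0

```text
t: 14.52
eef_pos: [465.0, 6.7, 143.0]
tcp_rot: [-3.14, -0.001, 1.814]
ft_force: [-0.0, 0.1, -0.4]
opening: 0.019
```

Run:
```python
from h import *
import pickle
c=env.calibration("wrist"); p=env.read_camera("wrist"); cv2.imwrite("pics/w7.png",cv2.resize(p[:,:,::-1],None,fx=1.5,fy=1.5,interpolation=cv2.INTER_CUBIC))
cv2.imwrite("pics/w7c.png",cv2.resize(p[100:205,215:315,::-1],None,fx=5.5,fy=5.5,interpolation=cv2.INTER_CUBIC))
np.save("w7.npy",p); pickle.dump(c,open("w7.pkl","wb"))
s=env.state();print(s["t"],s["eef_pos"],s["tcp_rot"])
```

```text
14.5667 [464.80586706   7.05668419 142.80903265] [-3.13947118e+00 -9.25436022e-04  1.81461882e+00]
```

View pics/w7.png

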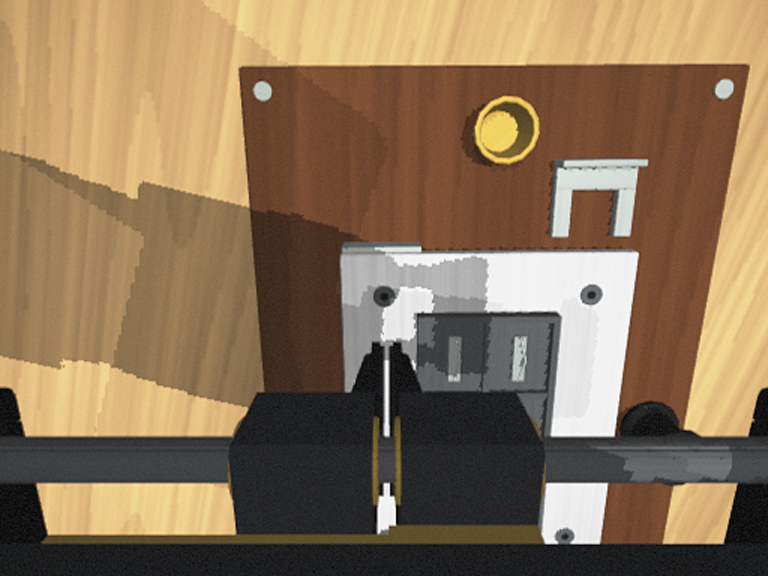

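View pics/w7c.png

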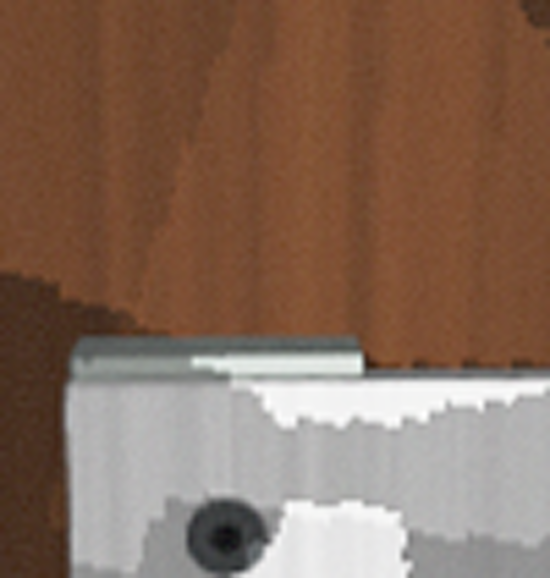

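The lip lies flat along the plate's edge (crop rows 340–375, parallel to the edge), and nothing else has moved. Now the firm press on nl.

Request:
drive_tool --commands '[{"dx":0,"dy":0,"dz":-38,"yaw":0},{"dx":0,"dy":0,"dz":-38,"yaw":0},{"dx":0,"dy":0,"dz":-25,"yaw":0},{"dx":0,"dy":0,"dz":-5,"yaw":0},{"dx":0,"dy":0,"dz":0,"yaw":0}]'

```text
t: 14.98
eef_pos: [464.3, 7.3, 36.2]
tcp_rot: [-3.137, -0.002, 1.816]
ft_force: [0.4, -0.5, -0.3]
opening: 0.002
```

Request:
drive_tool --commands '[{"dx":0,"dy":0,"dz":0,"yaw":0},{"dx":0,"dy":0,"dz":-5,"yaw":0},{"dx":0,"dy":0,"dz":0,"yaw":0},{"dx":0,"dy":0,"dz":0,"yaw":0}]'

```text
t: 15.32
eef_pos: [466.0, 6.6, 33.6]
tcp_rot: [3.14, 0.001, 1.815]
ft_force: [-0.1, 0.7, -0.0]
opening: 0.004
```

Request:
drive_tool --commands '[{"dx":0,"dy":0,"dz":-2,"yaw":0},{"dx":0,"dy":0,"dz":0,"yaw":0}]'

```text
t: 15.48
eef_pos: [465.7, 6.5, 31.1]
tcp_rot: [3.141, 0.0, 1.815]
ft_force: [-0.3, -0.3, -0.5]
opening: 0.005
```

Request:
drive_tool --commands '[{"dx":0,"dy":0,"dz":-1,"yaw":0},{"dx":0,"dy":0,"dz":0,"yaw":0}]'

```text
t: 15.65
eef_pos: [465.7, 6.5, 29.9]
tcp_rot: [3.141, 0.0, 1.815]
ft_force: [-0.8, 0.3, 1.6]
opening: 0.006
```

Request:
drive_tool --commands '[{"dx":0,"dy":0,"dz":-1,"yaw":0},{"dx":0,"dy":0,"dz":0,"yaw":0}]'

```text
t: 15.82
eef_pos: [465.7, 6.5, 29.4]
tcp_rot: [3.141, 0.0, 1.815]
ft_force: [-2.0, -0.3, 10.8]
opening: 0.007
```

Request:
drive_tool --commands '[{"dx":0,"dy":0,"dz":-1,"yaw":0},{"dx":0,"dy":0,"dz":0,"yaw":0}]'

```text
t: 15.98
eef_pos: [465.7, 6.5, 29.3]
tcp_rot: [3.14, 0.0, 1.815]
ft_force: [-5.7, 0.7, 28.4]
opening: 0.006
```

Request:
drive_tool --commands '[{"dx":0,"dy":0,"dz":-0.5,"yaw":0},{"dx":0,"dy":0,"dz":0,"yaw":0},{"dx":0,"dy":0,"dz":0,"yaw":0},{"dx":0,"dy":0,"dz":0,"yaw":0}]'

```text
t: 16.32
eef_pos: [465.7, 6.5, 29.2]
tcp_rot: [3.14, 0.001, 1.815]
ft_force: [-7.8, -0.1, 37.6]
opening: 0.003
```

The shim takes the load: z holds at 29.2 under 38 N. Drawing back.

Request:
drive_tool --commands '[{"dx":0,"dy":0,"dz":5,"yaw":0},{"dx":0,"dy":0,"dz":30,"yaw":0},{"dx":0,"dy":0,"dz":40,"yaw":0},{"dx":0,"dy":0,"dz":40,"yaw":0},{"dx":0,"dy":0,"dz":0,"yaw":0}]'

```text
t: 16.73
eef_pos: [467.9, 6.4, 148.2]
tcp_rot: [3.133, 0.003, 1.815]
ft_force: [-0.1, 0.5, -0.1]
opening: 0.002
```

Run:
```python
from h import *
p=env.read_camera("wrist"); cv2.imwrite("pics/w8.png",cv2.resize(p[:,:,::-1],None,fx=1.5,fy=1.5,interpolation=cv2.INTER_CUBIC))
p=env.read_camera("scene"); cv2.imwrite("pics/s8.png",cv2.resize(p[150:260,150:320,::-1],None,fx=4,fy=4,interpolation=cv2.INTER_CUBIC))
s=env.state();print(s["t"],s["eef_pos"],s["ft_force"])
```

```text
16.8333 [466.08043095   6.50596292 143.6461817 ] [ 0.45537892 -0.19961954 -1.03557852]
```

View pics/w8.png

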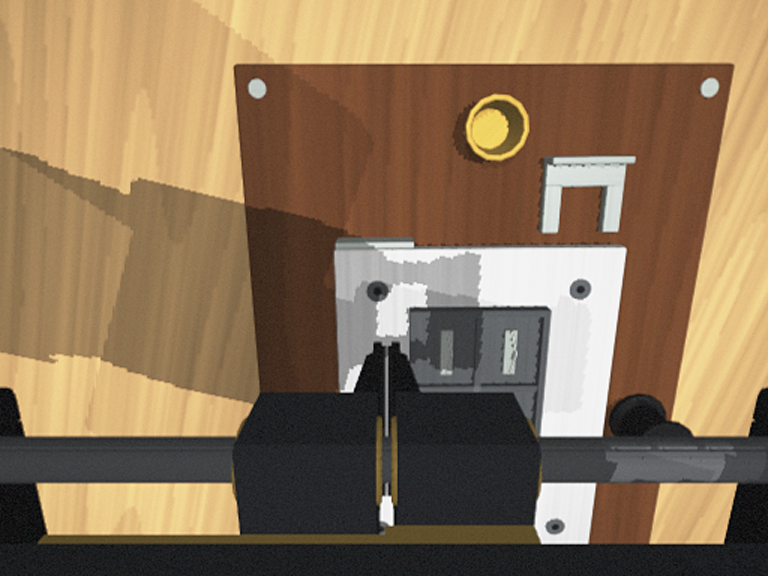

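View pics/s8.png

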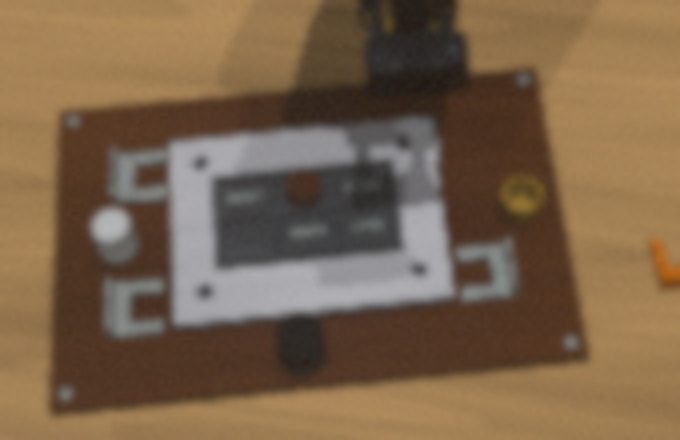

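Lip flat against the plate edge (zoomed 335–413, row 243). The other shims, cup, jar and reel are where they were. Handing in.

```bash
python3 -c "
from cell import env
print(env.job_done())"
```

```text
the job is handed in; nothing more can be done
None
```

The soft foot was the near-left one. Its shim is in with the lip flat against the plate's edge, and the job was handed in at about 17 s of the 58 s.

- **Finding the corner:** I pressed near right (27 N), far right (13 N), far left (10 N) and near left in turn. The first three did not sink. Near left sank about 4 mm by 5 N, then went hard.
- **Pushing the shim:** I pushed the near-left steel shim straight in with both fingertips. It stopped at about 9 N, within 1 mm of where I had worked out it should end.
- **Confirming press:** Pressing the near-left corner again to 38 N, it held at 29.2 mm, against the 25.8 mm it sank to before. I then drew back clear of everything.
- **Last checks:** The wrist and scene pictures show the other three shims, cup, jar, reel and rosette where they were. I judged the plate unmoved by eye from the pictures and did not measure it again after the push. No check failed or disagreed.

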